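Lock the sharpener's spindle and take off its wheel cap

TASK

Get the blue bench sharpener ready for a wheel change: first slide its spindle-lock bolt fully home into the toothed ring under the wheel and leave it there, then unscrew the red wheel cap. Nobody knows whether this machine's cap has a right-hand or a left-hand thread, so try it both ways until it loosens. Lift the cap well clear of the spindle, at least 60 mm above where it sat, and finish holding it still there in the gripper; leave the spare wheel, the dressing stone and the oil bottle where they are.

Things in the scene. Friction and masses are not known exactly. Their poses are not given: they have to be found in the camera images.
- sharpener: Blue bench sharpener, fixed: deck 250 x 370 mm, top at z 95 mm. Origin on the upright spindle axis at bench level, z up, +y from the axis towards the lock bolt. On the axis: toothed steel lock ring (202 mm across, mid-height z 105), brown grinding wheel (166 mm across, top z 132), dark flange (76 mm across, top z 138), cap. Steel support bar along y at x +116 mm, 156 mm high.
- bolt (a joint): Spindle-lock bolt, a 12 mm steel rod on the deck sliding straight towards the spindle axis (the sharpener's -y): 0 = drawn back, 0.025 m = fully home, nose between two of the ring's 24 teeth. Its round nose turns the wheel a little to find the gap. About 3 N of friction, up to 10 N if pushed fast; stays where it is left.
- bolt_knob (a point): Orange upright knob of the lock bolt, cylinder 18 mm across, top at z 154 mm; the point is on its axis at z 138 mm, 165 mm from the spindle axis with the bolt drawn back, 140 mm with it home. Rod below it: top z 111 mm. The bolt's guides (top z 119 mm) stay 18 mm or more from the knob's axis along the slide; across the slide it is free on both sides.
- cap_seat (a point): Fixed point on the spindle axis, 143.5 mm above the bench, where the cap's underside sits on a brass spring washer 60 mm across. Washer, stud, wheel and lock ring turn together on a very easy bearing: until the bolt is home they simply turn round with the cap. The stud stands 22 mm above this point, inside the cap.
- cap_center (a point): Red twelve-sided wheel cap screwed on the stud, not fixed: 56 mm across flats, 40 mm high, 70 to 120 g; black top, white bar along its own +x; flats face every 30 deg from that axis. The point is its centre (z 163.5 mm seated, z axis up). The thread's hand cannot be seen. Turned the wrong way it stiffens (over 0.5 N m) and stops within about 25 deg.
- stud_top (a point): Top of the threaded stud, hidden in the cap, 165.5 mm above the bench. Coarse thread: right-hand loosens anticlockwise from above, left-hand clockwise. It starts at about 0.1 to 0.3 N m, then runs easily; the cap climbs 5 mm per 100 deg, lifts straight off after about 120 deg (up to 200 is harmless) and stays put between two grips. The green sharpener with a black cap is not part of the job.
- spare_wheel_center (a point): Bystander: pale grey spare grinding wheel, 166 mm across, 22 mm thick, lying flat on the bench beyond the sharpener's bolt end; the point is its centre.
- dressing_stone_center (a point): Bystander: dark grey dressing stone, 100 x 26 x 26 mm, lying beside the sharpener on the side away from the bolt; the point is its centre.
- oil_bottle_center (a point): Bystander: yellow oil bottle, 56 mm across, 140 mm high, standing behind the sharpener (its +x side); the point is its centre, half-way up.
Things that resemble listed ones, but are neither listed nor needed, are in the scene too. There is more than one size of the part that bears cap_center; the job needs the middle-sized.

How it is judged:
By the outcome, as a careful person would: the job done as asked, in the order asked, and still so for the second after the job is handed in, while the arm keeps its last pose, push and grip.
It also fails if it takes over 64 s, if anything falls off the work surface, if the arm or the gripper's body presses on something with over 40 N, if the wrist force passes 120 N, or if a joint passes its speed limit or range.

ROBOT

A 7-joint arm with a two-finger parallel gripper is mounted at the origin on the work surface. World frame = base frame: x ahead of the robot, y to its left, z up, the work surface at z = 0. Lengths are in m, angles in rad, forces in N, time in s.
With the tool pointing down it reaches from about 0.35 to 0.9 m from the base axis. Payload 8.1 kg.
Tool frame: the origin (TCP) lies where the fingers leave the gripper's body, on its centre line; the fingertips stand 66 mm ahead of it and the grasp point (between the pads) lies 47 mm ahead of it (arm.tip_reach is the distance from the TCP to the fingertips, in m); z points along the fingers, y is the direction in which the jaws open and shut (so a half turn about z gives the same grasp; the last joint's range is limited). The gripper opens to 92 mm and grips with 3 to 60 N. Pads are 19 mm wide; open, the fingers measure 130 mm over their backs; the gripper's body (75 mm by 190 mm) begins 47 mm behind the grasp point.
Start: joints at [1.097, 0.434, 0.025, 1.573, -0.012, 1.134, -0.075], TCP at [0.226, -0.583, 0.292] pointing down, gripper open.
Joint ranges: [-2.62, 2.62], [-0.44, 2.09], [-1.27, 1.32], [0.08, 2.57], [-1.32, 4.46], [0.12, 2], [-2.74, 2.74]. Speed limits (rad/s): [2.22, 2.22, 3.01, 3.01, 3.14, 3.14, 3.14].

INTERFACE

Orientations are given as a rotation vector (axis times angle).
In Python, from cell import arm gives the robot as it stands.
- The arm moves only by the tool carry_out, never from a script. Its argument "plan" is a list of rows, each a list of 5 numbers: the shift along the world's x, y, z in cm, then the turn about the world's z in rad, then the finger opening in cm, from 0 to 9.18. In form: [[tx, ty, tz, spin, fingers], ...]. A call has 1 to 20 rows; each row is the pose to reach, as a shift and turn from the pose measured when the call began; what a row does not reach only later rows make up. A row lasts 1/10 s, in which the tool goes at most 50 mm and 8.59 degrees, less where a joint would pass 70% of its speed; a pose out of reach is approached as far as the arm can. A call with a gripper value outside its range is refused whole. The fingers move at their own pace and stop on an object; "squeeze" is the grip in N (left out, the last holds). Time passes only in rows, so rows that repeat a pose let the fingers close. It gives the time, the measured TCP pose, the force and the opening at its end, in the units of the state.
- arm.observe(): the state, without advancing time (a new reading comes with each control period).
- arm.get_image(name): name is "scene" or "top" or "wrist"; returns (picture, depth): 420x560x3 uint8, red, green, blue; 420x560 float32, m along the optical axis (not along the pixel's ray), 0 where there is no reading.
- arm.get_calibration(name): a dict with "intrinsics" (3x3 intrinsics, pixels), "rvec" (rotation vector, rad) and "tvec" (3), from world to camera coordinates, as OpenCV has them; the wrist camera has in their place "tool_from_camera" (4x4, takes a point from camera to tool coordinates, whose origin is the TCP and whose axes are the flange's). Camera axes: x right, y down, z forward; pixel columns grow to the right and rows downward; lengths in m; the calibration is good to about 2 mm. A picture is of the moment at which its call begins: read the wrist's pose just before it. get_calibration takes no time and is no camera call.
- arm.sign_off(): hands the job in, once; it reports no verdict.
The state is a dict: "clock": time; "joints": joint angles; "dq": joint speeds; "joint_efforts": joint torques, N m; "position": TCP position; "ee_rot": TCP orientation; "force": force on the tool from outside, world axes, zero at the start; "ft_torque": the same for the moment, N m; "width": opening from 0.0 (shut) to 1.0 (fully open).
Only numpy, scipy, OpenCV 4.12 (cv2) and the standard library are available. Lean on these libraries where they do the work, as an engineer would, in place of code of your own. Each camera call takes 0.05 s, during which the arm holds its last target. There are 200 camera calls.

## Working session

There is one attempt and no reset: what is moved stays moved. The work goes in short steps, Python scripts to look and compute and a tool call to move; the robot and the scene stay as the last step left them, time stands still between calls to the robot, and variables do not carry over. Pictures are saved under pics/ and viewed, about 8 in all and at most 12, crops included, and the job is handed in when it is done.

Besides the shell and the picture viewer there is one more tool, called after "Emit:" as name([rows], argument=value, ...), one row to a line, values as JSON. carry_out: Moves the arm, as the interface text tells. Its arguments: {"type":"object","properties":{"plan":{"type":"array"},"squeeze":{"type":"number"}},"required":["plan"]}

```bash
ls; mkdir -p pics
cat > h.py <<'E'
import numpy as np, cv2
from scipy.spatial.transform import Rotation as R
from cell import arm
def cam(name):
    st=arm.observe(); im,d=arm.get_image(name); c=arm.get_calibration(name); K=np.array(c["intrinsics"])
    if name=="wrist":
        T=np.array(c["tool_from_camera"]); W=np.eye(4); W[:3,:3]=R.from_rotvec(st["ee_rot"]).as_matrix(); W[:3,3]=st["position"]; T=W@T
    else:
        A=np.eye(4); A[:3,:3]=R.from_rotvec(c["rvec"]).as_matrix(); A[:3,3]=np.ravel(c["tvec"]); T=np.linalg.inv(A)
    return im,d,K,T
def ray(u,v,z,K,T):
    r=T[:3,:3]@np.linalg.inv(K)@np.array([u,v,1.]); o=T[:3,3]; return o+r*(z-o[2])/r[2]
def pts(d,K,T):
    v,u=np.mgrid[:d.shape[0],:d.shape[1]]
    P=np.stack([(u-K[0,2])/K[0,0]*d,(v-K[1,2])/K[1,1]*d,d],-1); return P@T[:3,:3].T+T[:3,3]
def save(im,n): cv2.imwrite("pics/"+n+".png",cv2.cvtColor(im,cv2.COLOR_RGB2BGR))
E
python3 - <<'E'
from h import *
for n in ["scene","top"]:
    im,d,K,T=cam(n); save(im,n); np.savez(n+".npz",im=im,d=d,K=K,T=T); print(n,T[:3,3].round(3))
print(arm.observe())
E
```

```text
pics
scene [ 1.048 -0.408  1.172]
top [0.35  0.12  1.238]
{'clock': 0.1, 'joints': array([ 1.09739305,  0.4351637 ,  0.02497828,  1.57397939, -0.01161299,
        1.13401111, -0.07508228]), 'dq': array([ 0.00064233, -0.00145896,  0.00092129, -0.00223589, -0.00027385,
       -0.00041876,  0.00155717]), 'joint_efforts': array([ 2.42380564e-03, -6.69128966e+01,  9.87920836e-01, -3.15145862e+01,
       -6.04832615e-02,  3.74806754e-02,  7.57071393e-05]), 'position': array([ 0.22630799, -0.58220475,  0.29152731]), 'ee_rot': array([-3.08642884e+00, -5.78779236e-01,  5.92693783e-04]), 'force': array([ 0.57200506,  1.5056447 , -0.35174596]), 'ft_torque': array([-0.02294785,  0.02913703,  0.05856942]), 'width': 0.9987668296655404}
```

View pics/top.png

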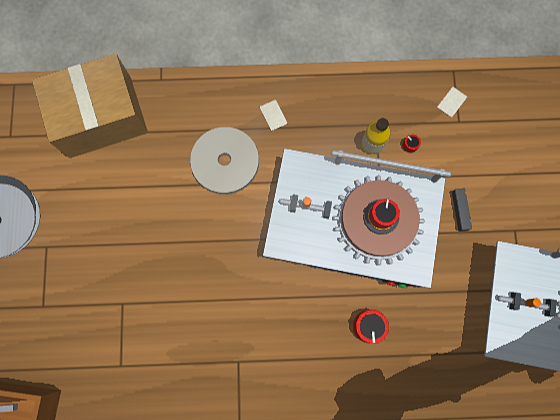

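View pics/scene.png

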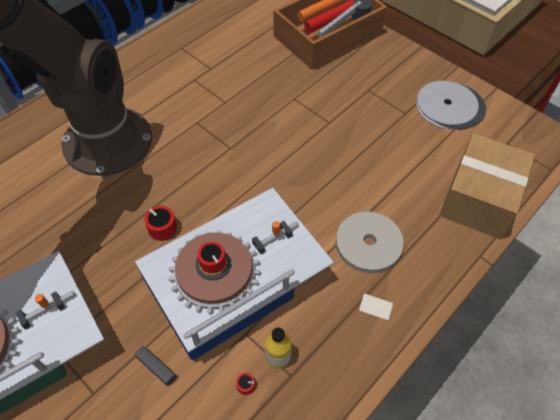

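Top view:
- **Caps:** on the sharpener at (385,212), a loose large one at (372,326) and a loose small one at (412,143).
- **Knobs:** (307,202) on the blue-sided sharpener, (537,302) on the green one.

I choose (385,212) and (307,202). Next I measure them and take one close crop.

Run:
```python
from h import *
z={n:np.load(n+".npz") for n in["top","scene"]}
def comp(n,mask,near):
    k,l,s,c=cv2.connectedComponentsWithStats(mask.astype(np.uint8)); 
    j=min((i for i in range(1,k) if s[i,4]>15),key=lambda i:np.hypot(*(c[i]-near))); return l==j,c[j],s[j]
for n,ck,cc in[("top",(307,202),(385,212)),("scene",(278,229),(211,256))]:
    im,d,K,T=[z[n][k] for k in("im","d","K","T")]; hsv=cv2.cvtColor(im,cv2.COLOR_RGB2HSV); H,S,V=cv2.split(hsv); P=pts(d,K,T)
    m,c,s=comp(n,(H>5)&(H<14)&(S>200)&(V>140),ck); q=P[m]; t=q[q[:,2]>.145]
    print(n,"knob",c,s,"ray top",ray(*c,.15,K,T).round(4),"depth",q.mean(0).round(4),q[:,2].max().round(3), t.mean(0).round(4) if len(t) else 0)
    # cap top by depth height
    m=(abs(P[...,2]-.1835)<.006); m,c,s=comp(n,m,cc); q=P[m]
    (u,v),r=cv2.minEnclosingCircle(np.argwhere(m)[:,::-1].astype(np.float32))
    print(" cap",c,s,ray(*c,.1835,K,T).round(4),q.mean(0).round(4),np.ptp(q,axis=0).round(3), "circ",u,v,r,ray(u,v,.1835,K,T).round(4))
    w=m&(S<70)&(V>150); print(" bar n",w.sum(), P[w].mean(0).round(4))
    # wheel by height
    mm=abs(P[...,2]-.132)<.004; mm,c,s=comp(n,mm,cc);q=P[mm]; e=cv2.fitEllipse(max(cv2.findContours(mm.astype(np.uint8),0,1)[0],key=len)); print(" wheel",e,ray(*e[0],.132,K,T).round(4))
im=z["top"]["im"]; a=cv2.resize(im[130:300,255:460],None,fx=3.5,fy=3.5,interpolation=cv2.INTER_CUBIC); save(a,"crop")
```

```text
Traceback (most recent call last):
ValueError: min() iterable argument is empty
```

```bash
cat > m.py <<'E'
from h import *
z={n:np.load(n+".npz") for n in["top","scene"]}
def comp(mask,near):
    k,l,s,c=cv2.connectedComponentsWithStats(mask.astype(np.uint8)); 
    j=min((i for i in range(1,k) if s[i,4]>8),key=lambda i:np.hypot(*(c[i]-near))); return l==j,c[j],s[j]
for n,ck,cc in[("top",(307,202),(385,212)),("scene",(278,229),(211,256))]:
    im,d,K,T=[z[n][k] for k in("im","d","K","T")]; H,S,V=cv2.split(cv2.cvtColor(im,cv2.COLOR_RGB2HSV)); P=pts(d,K,T)
    print(n,im[ck[1],ck[0]],H[ck[1],ck[0]],P[ck[1],ck[0]].round(3))
    m,c,s=comp((H>4)&(H<16)&(S>150)&(V>100)&(P[...,2]>.11),ck); q=P[m]; t=q[q[:,2]>.145]
    print(" knob",c,s,"ray",ray(*c,.15,K,T).round(4),"depth",q.mean(0).round(4),q[:,2].max().round(3), t.mean(0).round(4) if len(t) else 0)
    m,c,s=comp(abs(P[...,2]-.1835)<.006,cc); q=P[m]
    print(" cap",c,s,ray(*c,.1835,K,T).round(4),q.mean(0).round(4),np.ptp(q,axis=0).round(3))
    w=m&(S<70)&(V>150); print(" bar n",w.sum(), P[w].mean(0).round(4))
    mm,c,s=comp(abs(P[...,2]-.132)<.004,cc); e=cv2.fitEllipse(np.vstack(cv2.findContours(mm.astype(np.uint8),0,1)[0])); print(" wheel",e,ray(*e[0],.132,K,T).round(4))
im=z["top"]["im"]; save(cv2.resize(im[130:300,255:460],None,fx=3.5,fy=3.5,interpolation=cv2.INTER_CUBIC),"crop")
E
python3 m.py
```

```text
top [243 155  85] 13 [0.6   0.054 0.152]
 knob [306.6744186 200.8372093] [303 198   8   7  43] ray [0.6032 0.0546 0.15  ] depth [0.6023 0.0548 0.1541] 0.159 [0.6023 0.0548 0.1541]
 cap [384.94906621 212.47028862] [371 199  29  28 589] [ 0.5655 -0.1024  0.1835] [ 0.5653 -0.1022  0.1846] [0.057 0.057 0.012]
 bar n 15 [ 0.5833 -0.107   0.1853]
 wheel ((380.3504638671875, 217.8517303466797), (73.76057434082031, 76.98101806640625), 121.43548583984375) [ 0.5646 -0.1026  0.132 ]
scene [106  56  25] 11 [0.612 0.055 0.145]
 knob [275.76712329 227.49315068] [273 222   7  13  73] ray [0.6081 0.0522 0.15  ] depth [0.6067 0.0538 0.1465] 0.157 [0.6055 0.055  0.1522]
 cap [210.80225989 253.91148776] [198 242  27  25 531] [ 0.5693 -0.102   0.1835] [ 0.569  -0.1018  0.1831] [0.058 0.057 0.011]
 bar n 12 [ 0.5845 -0.104   0.1842]
 wheel ((213.05242919921875, 266.54827880859375), (66.9442367553711, 76.1963882446289), 76.59520721435547) [ 0.5706 -0.1038  0.132 ]
```

View pics/crop.png

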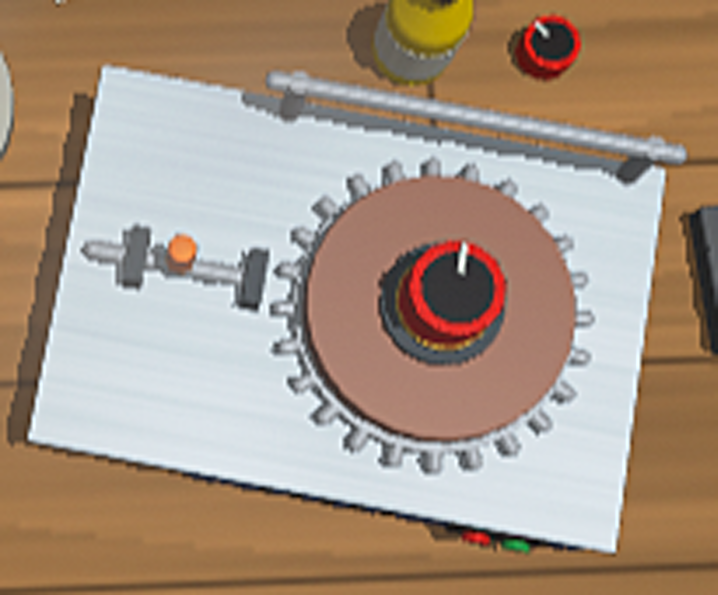

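The crop shows the chosen knob at (181,253) and the cap with its white bar pointing up (world +x). The toothed ring and brown wheel are under the cap, and a blue edge shows on the deck. Distance from knob to axis is about 161 mm, which is consistent with the bolt drawn back. I move above the knob and look closely from there.

Emit:
carry_out([
  [2, 4, 2, 0.1, 9],
  [4, 7.5, 3, 0.2, 9],
  [6.5, 11, 3, 0.3, 9],
  [9, 15, 3, 0.4, 9],
  [11.5, 19, 3, 0.5, 9],
  [14, 23, 3, 0.6, 9],
  [16.5, 27, 3, 0.7, 9],
  [19, 31.5, 3, 0.8, 9],
  [21.5, 36, 3, 0.9, 9],
  [24, 40, 3, 1.0, 9],
  [26.5, 44.5, 3, 1.0, 9],
  [29, 48.5, 3, 1.0, 9],
  [31, 53, 3, 1.0, 9],
  [33, 57, 3, 1.0, 9],
  [34, 60, 3, 1.0, 9],
  [34, 60, 3, 1.0, 9],
  [34, 60, 3, 1.0, 9],
  [34, 60, 3, 1.0, 9],
], squeeze=20)

```text
clock: 1.9
position: [0.566, 0.0163, 0.3212]
ee_rot: [-2.433, -1.986, 0.003]
force: [-1.1, -1.0, 0.2]
width: 0.98
```

Run:
```python
from h import *
im,d,K,T=cam("wrist"); save(im,"w1"); np.savez("w1.npz",im=im,d=d,K=K,T=T); s=arm.observe()
print(s["joints"].round(3),s["position"],R.from_rotvec(s["ee_rot"]).as_matrix().round(3),T.round(3))
P=pts(d,K,T); H,S,V=cv2.split(cv2.cvtColor(im,cv2.COLOR_RGB2HSV))
m=(H>4)&(H<16)&(S>150)&(V>100)&(P[...,2]>.125)&(P[...,2]<.17); print(m.sum(),np.argwhere(m).mean(0)[::-1],P[m].mean(0), P[m&(P[...,2]>.15)].mean(0))
m=abs(P[...,2]-.1835)<.005;print("cap",m.sum(),P[m].mean(0),np.ptp(P[m],axis=0) if m.any() else 0)
# deck yaw from top
z=np.load("top.npz"); P=pts(z["d"],z["K"],z["T"]); m=(abs(P[...,2]-.095)<.006)&(abs(P[...,0]-.57)<.2)&(abs(P[...,1]+.06)<.24)
print("deck",cv2.minAreaRect((P[m][:,:2]*1000).astype(np.float32)))
```

```text
[ 0.22   0.361 -0.465  1.646  0.173  1.177 -0.488] [0.56600301 0.01606157 0.32136357] [[ 0.201  0.98  -0.002]
 [ 0.98  -0.201 -0.001]
 [-0.001 -0.002 -1.   ]] [[ 0.98  -0.192 -0.059  0.582]
 [-0.2   -0.941 -0.274  0.089]
 [-0.003  0.281 -0.96   0.413]
 [ 0.     0.     0.     1.   ]]
456 [310.64692982 156.58333333] [0.59976032 0.04973828 0.15126337] [0.60051247 0.05049271 0.15318473]
cap 1366 [ 0.56926485 -0.08678494  0.18292207] [0.05374626 0.02960558 0.0068214 ]
deck ((616.8242797851562, -63.959991455078125), (370.824462890625, 332.29132080078125), 77.07811737060547)
```

View pics/w1.png

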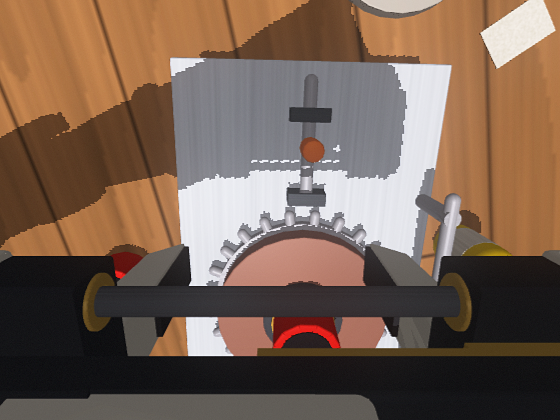

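Emit:
carry_out([
  [3.6, 3.7, 0, -0.02, 9],
  [3.6, 3.7, -4, -0.02, 9],
  [3.6, 3.7, -8, -0.02, 9],
  [3.6, 3.7, -11, -0.02, 9],
  [3.6, 3.7, -12.2, -0.02, 9],
  [3.6, 3.7, -12.9, -0.02, 9],
  [3.6, 3.7, -12.9, -0.02, 6],
  [3.6, 3.7, -12.9, -0.02, 4],
  [3.6, 3.7, -12.9, -0.02, 2.5],
  [3.6, 3.7, -12.9, -0.02, 1.5],
  [3.6, 3.7, -12.9, -0.02, 1],
  [3.6, 3.7, -12.9, -0.02, 1],
  [3.6, 3.7, -12.9, -0.02, 1],
  [3.6, 3.7, -12.9, -0.02, 1],
], squeeze=20)

```text
clock: 3.35
position: [0.602, 0.0531, 0.1923]
ee_rot: [-2.454, -1.961, 0.003]
force: [-0.0, 0.4, -0.7]
width: 0.336
```

Emit:
carry_out([
  [0, 0, 0, 0, 1],
  [0, 0, 0, 0, 1],
  [0, 0, 0, 0, 1],
  [0, 0, 0, 0, 1],
  [0, 0, 0, 0, 1],
  [0, 0, 0, 0, 1],
])

```text
clock: 3.95
position: [0.602, 0.053, 0.1923]
ee_rot: [-2.454, -1.961, 0.003]
force: [1.3, -1.1, -2.0]
width: 0.191
```

Emit:
carry_out([
  [-0.03, -0.15, 0, 0, 1],
  [-0.07, -0.3, 0, 0, 1],
  [-0.1, -0.45, 0, 0, 1],
  [-0.14, -0.6, 0, 0, 1],
  [-0.17, -0.75, 0, 0, 1],
  [-0.21, -0.9, 0, 0, 1],
  [-0.24, -1.05, 0, 0, 1],
  [-0.28, -1.2, 0, 0, 1],
  [-0.31, -1.35, 0, 0, 1],
  [-0.35, -1.5, 0, 0, 1],
  [-0.38, -1.65, 0, 0, 1],
  [-0.42, -1.8, 0, 0, 1],
  [-0.45, -1.95, 0, 0, 1],
  [-0.48, -2.1, 0, 0, 1],
  [-0.52, -2.25, 0, 0, 1],
  [-0.55, -2.4, 0, 0, 1],
  [-0.57, -2.5, 0, 0, 1],
  [-0.58, -2.55, 0, 0, 1],
  [-0.58, -2.55, 0, 0, 1],
])

```text
clock: 5.85
position: [0.5969, 0.031, 0.1924]
ee_rot: [-2.449, -1.963, -0.004]
force: [6.3, 12.7, -8.4]
width: 0.19
```

Emit:
carry_out([
  [-0.05, -0.25, 0, 0, 1],
  [-0.1, -0.5, 0, 0, 1],
  [-0.15, -0.65, 0, 0, 1],
  [-0.15, -0.65, 0, 0, 1],
  [-0.15, -0.65, 0, 0, 1],
], squeeze=30)

```text
clock: 6.35
position: [0.5967, 0.0304, 0.1924]
ee_rot: [-2.442, -1.966, -0.016]
force: [10.3, 18.9, -13.5]
width: 0.186
```

Emit:
carry_out([
  [0, 0, 0, 0, 1],
  [0, 0, 0, 0, 3],
  [0, 0, 0, 0, 5],
  [0, 0, 0, 0, 5],
  [0, 0, 0, 0, 5],
  [0, 0, 0, 0, 5],
  [0, 0, 0, 0, 5],
  [0, 0, 3, 0, 5],
  [0, -2, 8, 0, 5],
  [0, -6, 12.5, 0, 7],
  [0, -6, 12.5, 0, 9],
  [0, -6, 12.5, 0, 9],
])

```text
clock: 7.55
position: [0.5974, -0.0316, 0.3191]
ee_rot: [-2.448, -1.963, -0.019]
force: [-0.1, -1.1, -0.3]
width: 0.758
```

Run:
```python
from h import *
s=arm.observe(); print(s["joints"].round(3),s["position"],s["ee_rot"],s["force"],s["width"])
im,d,K,T=cam("wrist"); save(im,"w2"); np.savez("w2.npz",im=im,d=d,K=K,T=T)
P=pts(d,K,T); H,S,V=cv2.split(cv2.cvtColor(im,cv2.COLOR_RGB2HSV))
m=(H>4)&(H<16)&(S>150)&(V>100)&(P[...,2]>.125)&(P[...,2]<.17); print(m.sum(),np.argwhere(m).mean(0)[::-1],P[m].mean(0), P[m&(P[...,2]>.15)].mean(0))
m=abs(P[...,2]-.1835)<.005;print("cap",m.sum(),P[m].mean(0),np.ptp(P[m],axis=0) if m.any() else 0)
```

```text
[ 0.291  0.411 -0.458  1.578  0.181  1.188 -0.419] [ 0.59743214 -0.03160419  0.3191236 ] [-2.44751188 -1.96342966 -0.01917232] [-0.10490718 -1.05691431 -0.33126923] 0.7576875170517611
469 [257.79317697 145.50959488] [0.59511699 0.01962886 0.15156681] [0.59762449 0.03268732 0.1530971 ]
cap 1741 [ 0.56432154 -0.11175314  0.18336559] [0.05467509 0.05690168 0.00747965]
```

View pics/w2.png

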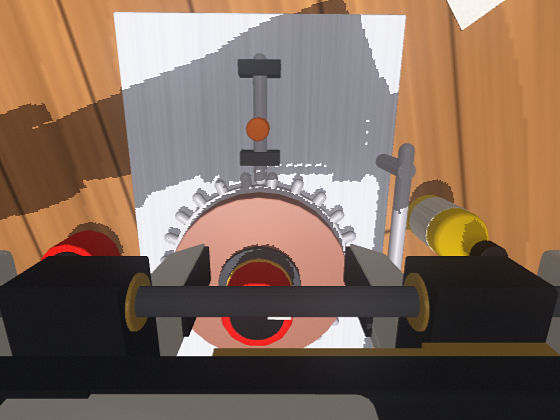

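The wrist view shows the knob at (258,129), now close to the front guide, and the cap's bar pointing along +x. I'll compare knob positions before and after to get the bolt travel.

Run:
```python
from h import *
u=np.array([.2236,.9747]); 
im,d,K,T=cam("top"); np.savez("top2.npz",im=im,d=d,K=K,T=T)
im,d,K,T=cam("scene"); np.savez("scene2.npz",im=im,d=d,K=K,T=T)
near={"w1":(312,150),"w2":(258,129),"top":(307,201),"top2":(311,205),"scene":(276,227),"scene2":(268,230)}
for n in near:
    z=np.load(n+".npz"); im,d,K,T=[z[k] for k in("im","d","K","T")]
    P=pts(d,K,T); H,S,V=cv2.split(cv2.cvtColor(im,cv2.COLOR_RGB2HSV))
    m=(H>4)&(H<16)&(S>150)&(V>60)&(P[...,2]>.12)&(P[...,2]<.17)
    k,l,s,c=cv2.connectedComponentsWithStats(m.astype(np.uint8)); js=[i for i in range(1,k) if s[i,4]>10]
    j=min(js,key=lambda i:np.hypot(*(c[i]-near[n]))); q=P[(l==j)]; t=P[(l==j)&(P[...,2]>.1515)]
    print(n,c[j],s[j],"all",q.mean(0).round(4),"top",len(t),t.mean(0).round(4),"dist",((t.mean(0)[:2]-[.567,-.103])@u).round(4))
    m=abs(P[...,2]-.115)<.006; m&=(H<180)&(V<75)&(S<60); q=P[m]; q=q[(abs((q[:,:2]-[.567,-.103])@[.9747,-.2236])<.03)]; y=(q[:,:2]-[.567,-.103])@u
    print("  guides",np.histogram(y,bins=np.arange(.1,.21,.005))[0])
    if n=="w2":
        w=(abs(P[...,2]-.1835)<.006)&(S<60)&(V>150); print(" bar",w.sum(),P[w].mean(0));
```

```text
w1 [311.8630137  149.28310502] [301 137  23  25 438] all [0.602  0.0559 0.1511] top 357 [0.6024 0.0548 0.1532] dist 0.1617
  guides [  0   0   0  65   0   0   0   0   0   0   0   0   0   0   0   0 130 249
 214   0   0]
w2 [257.55072464 128.62318841] [247 117  23  24 414] all [0.5983 0.0337 0.1525] top 378 [0.5978 0.0335 0.1532] dist 0.1399
  guides [  0 100 228 216   0   0   0   0   0   0   0   0   0   0   0   0 173 267
 194   0   0]
 bar 67 [ 0.58316905 -0.10868308  0.18433404]
top [306.6744186 200.8372093] [303 198   8   7  43] all [0.6023 0.0548 0.1541] top 38 [0.6022 0.055  0.1546] dist 0.1618
  guides [0 2 2 3 0 0 0 0 0 0 0 0 0 0 0 0 1 0 1 0 0]
top2 [316.56862745 203.50980392] [313 200   8   9  51] all [0.5961 0.0341 0.1525] top 39 [0.5969 0.0339 0.1549] dist 0.1401
  guides [ 0 13 30 29  0  0  0  0  0  0  0  0  0  0  0  0  0  0  1  0  0]
scene [275.85333333 227.54666667] [273 222   7  13  75] all [0.6068 0.0539 0.1463] top 32 [0.6051 0.056  0.1538] dist 0.1635
  guides [ 0  3 24 12  1  0  0  0  0  0  0  0  0  0  0  0  4 22 10  1  0]
scene2 [268.45454545 237.        ] [266 235   5   4  11] all [0.6056 0.0313 0.1317] top 0 [nan nan nan] dist nan
  guides [ 0  3 24 16  7  0  0  0  0  0  0  0  0  0  0  0  2 20 27  6  1]<stdin>:12: RuntimeWarning: Mean of empty slice.
  ret = um.true_divide(
```

Run:
```python
from h import *
u=np.array([.2236,.9747]); kn={"w1":.1617,"w2":.1399,"top2":.1401}
for n in kn:
    z=np.load(n+".npz"); im,d,K,T=[z[k] for k in("im","d","K","T")]
    P=pts(d,K,T); V=im.max(-1); q=P[...,:2]-[.567,-.103]; x=q@[.9747,-.2236]; y=q@u
    m=(abs(P[...,2]-.119)<.003)&(V<80)&(abs(x)<.03)
    a=y[m&(y<.15)&(y>.09)]; b=y[m&(y>.15)&(y<.22)]
    print(n,"front",np.percentile(a,[2,50,98]).round(4) if len(a) else 0,"rear",np.percentile(b,[2,50,98]).round(4) if len(b) else 0,"knob",kn[n])
    # ring teeth: rim radius points at z~.105..112 and wheel disc fit
    m=(abs(P[...,2]-.132)<.003)&(abs(x)<.1)&(abs(y)<.1); 
    w=np.argwhere(m); 
    if len(w): 
        r=P[m][:,:2].astype(np.float32); (c,rad)=cv2.minEnclosingCircle((r*1000)); print("  wheel",c,rad)
w=np.load("w2.npz"); save(cv2.resize(w["im"][40:240,150:370],None,fx=3,fy=3,interpolation=cv2.INTER_CUBIC),"nose")
```

```text
w1 front [0.1138 0.1192 0.1196] rear [0.1827 0.1883 0.194 ] knob 0.1617
  wheel (566.143798828125, -102.80006408691406) 82.6370620727539
w2 front [0.1077 0.1139 0.1192] rear [0.1826 0.1881 0.1935] knob 0.1399
  wheel (566.0632934570312, -103.14141082763672) 82.78132629394531
top2 front [0.1086 0.1143 0.1196] rear [0.1838 0.1838 0.1838] knob 0.1401
  wheel (547.349609375, -96.8838882446289) 73.60983276367188
```

View pics/nose.png

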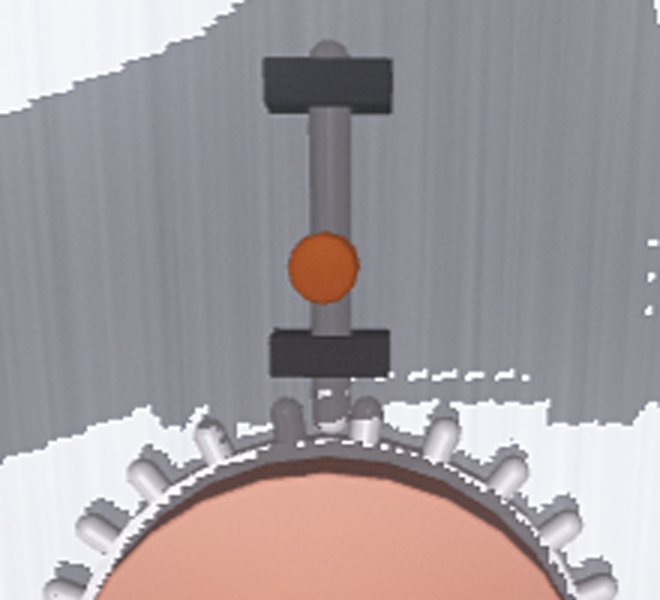

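The nose crop shows the rod's nose at (330,415), centred between the teeth at (287,410) and (367,410). The knob is now 140 mm from the wheel axis in two cameras, and it stopped hard at 21 N, so the bolt is home. Next is the cap's flat angle.

Run:
```python
from h import *
for n in("w2","top2"):
    z=np.load(n+".npz"); im,d,K,T=[z[k] for k in("im","d","K","T")]; P=pts(d,K,T); S=cv2.cvtColor(im,cv2.COLOR_RGB2HSV)
    w=(P[...,2]>.176)&(P[...,2]<.192)&(S[...,1]<70)&(S[...,2]>150)&(np.hypot(P[...,0]-.5665,P[...,1]+.1025)<.03)
    q=np.array([ray(u,v,.184,K,T)[:2] for v,u in np.argwhere(w)]); 
    if len(q)>4: l=cv2.fitLine(q.astype(np.float32),cv2.DIST_L2,0,1e-3,1e-3).ravel(); print(n,len(q),q.mean(0),np.degrees(np.arctan2(l[1],l[0])),np.degrees(np.arctan2(*(q.mean(0)-[.5665,-.1025])[::-1])))
s=arm.observe(); M=R.from_rotvec(s["ee_rot"]).as_matrix(); print("jaw deg",np.degrees(np.arctan2(M[1,1],M[0,1])),M.round(3),s["position"],s["clock"])
```

```text
w2 67 [ 0.58312237 -0.10890093] -12.685389 -21.06067357566716
top2 16 [ 0.58404442 -0.10770343] -14.881242 -16.519610386315367
jaw deg -12.242737430104084 [[ 0.212  0.977  0.001]
 [ 0.977 -0.212  0.012]
 [ 0.012 -0.001 -1.   ]] [ 0.59592146 -0.02830795  0.31576345] 7.7
```

Emit:
carry_out([
  [-2.9, -7.4, 0, -0.02, 9],
  [-2.9, -7.4, 0, -0.02, 9],
  [-2.9, -7.4, -3, -0.02, 9],
  [-2.9, -7.4, -6, -0.02, 9],
  [-2.9, -7.4, -8.5, -0.02, 9],
  [-2.9, -7.4, -10, -0.02, 9],
  [-2.9, -7.4, -10, -0.02, 9],
  [-2.9, -7.4, -10, -0.02, 5],
  [-2.9, -7.4, -10, -0.02, 5],
  [-2.9, -7.4, -10, -0.02, 5],
  [-2.9, -7.4, -10, -0.02, 5],
  [-2.9, -7.4, -10, -0.02, 5],
  [-2.9, -7.4, -10, -0.02, 5],
  [-2.9, -7.4, -10, -0.02, 5],
  [-2.9, -7.4, -10, -0.02, 5],
  [-2.9, -7.4, -10, -0.02, 5],
], squeeze=30)

```text
clock: 9.3
position: [0.5665, -0.1022, 0.2161]
ee_rot: [-2.458, -1.942, -0.013]
force: [-4.9, 1.1, 5.7]
width: 0.606
```

```bash
python3 -c "
from h import *
s=arm.observe();M=R.from_rotvec(s['ee_rot']).as_matrix(); print(s['joints'].round(2),s['position'],s['force'],s['ft_torque'],s['width']*91.8,np.degrees(np.arctan2(M[1,1],M[0,1])))"
```

```text
[ 0.4   0.47 -0.42  1.76  0.21  0.96 -0.34] [ 0.56648288 -0.10219451  0.21606359] [-4.88820866  1.11068155  5.6643567 ] [ 0.20868088  0.8493983  -0.04383748] 55.65433307693812 -13.38687935313811
```

Emit:
carry_out([
  [0, 0, 0, 0.05, 5],
  [0, 0, 0, 0.1, 5],
  [0, 0, 0, 0.15, 5],
  [0, 0, 0.05, 0.2, 5],
  [0, 0, 0.05, 0.25, 5],
  [0, 0, 0.05, 0.3, 5],
  [0, 0, 0.05, 0.3, 5],
], squeeze=40)

```text
clock: 10.0
position: [0.5664, -0.1021, 0.2164]
ee_rot: [-2.139, -2.285, -0.011]
force: [-1.9, 1.1, -0.7]
width: 0.603
```

```bash
cat > s.py <<'E'
from h import *
s=arm.observe();M=R.from_rotvec(s['ee_rot']).as_matrix(); print(s['clock'],s['joints'].round(2),s['position'].round(4),s['force'].round(1),s['ft_torque'].round(2),s['width']*91.8,np.degrees(np.arctan2(M[1,1],M[0,1])))
E
python3 s.py
```

```text
10.0 [ 0.45  0.48 -0.5   1.75  0.26  0.97 -0.08] [ 0.5664 -0.1021  0.2164] [-1.9  1.1 -0.7] [ 0.28  0.12 -0.6 ] 55.375005801583335 3.7806911752533683
```

The resisting torque is 0.6 N m after 17° anticlockwise, so it is stiffening that way. I try clockwise.

Emit:
carry_out([
  [0, 0, 0, -0.1, 5],
  [0, 0, 0, -0.2, 5],
  [0, 0, 0, -0.3, 5],
  [0, 0, 0, -0.35, 5],
  [0, 0, 0.05, -0.4, 5],
  [0, 0, 0.05, -0.45, 5],
  [0, 0, 0.1, -0.5, 5],
  [0, 0, 0.1, -0.55, 5],
  [0, 0, 0.1, -0.6, 5],
  [0, 0, 0.1, -0.6, 5],
])

```text
clock: 11.0
position: [0.5665, -0.1024, 0.2175]
ee_rot: [-2.724, -1.55, -0.016]
force: [-0.5, -0.5, 0.8]
width: 0.606
```

```bash
python3 s.py
```

```text
11.0 [ 0.35  0.46 -0.35  1.77  0.17  0.95 -0.61] [ 0.5665 -0.1024  0.2175] [-0.5 -0.5  0.8] [-0.27  0.1  -0.01] 55.63101306963046 -30.702321659180512
```

Emit:
carry_out([
  [0, 0, 0.03, -0.1, 5],
  [0, 0, 0.06, -0.22, 5],
  [0, 0, 0.1, -0.34, 5],
  [0, 0, 0.13, -0.46, 5],
  [0, 0, 0.17, -0.58, 5],
  [0, 0, 0.2, -0.7, 5],
  [0, 0, 0.23, -0.82, 5],
  [0, 0, 0.27, -0.94, 5],
  [0, 0, 0.3, -1.06, 5],
  [0, 0, 0.34, -1.18, 5],
  [0, 0, 0.37, -1.3, 5],
  [0, 0, 0.41, -1.42, 5],
  [0, 0, 0.44, -1.54, 5],
  [0, 0, 0.47, -1.66, 5],
  [0, 0, 0.51, -1.78, 5],
  [0, 0, 0.54, -1.9, 5],
  [0, 0, 0.58, -2.02, 5],
  [0, 0, 0.6, -2.1, 5],
  [0, 0, 0.6, -2.1, 5],
])

```text
clock: 12.9
position: [0.5664, -0.1023, 0.2234]
ee_rot: [2.702, -1.592, 0.018]
force: [-1.7, -0.8, -1.6]
width: 0.607
```

```bash
python3 s.py
```

```text
12.9 [-0.04  0.42  0.16  1.8  -0.07  0.92 -2.48] [ 0.5664 -0.1023  0.2234] [-1.7 -0.8 -1.6] [ 0.19  0.27 -0.02] 55.76087674236992 -151.03421762979085
```

It ran freely for 138° in total. Now a gentle test lift.

Emit:
carry_out([
  [0, 0, 0.2, 0, 5],
  [0, 0, 0.4, 0, 5],
  [0, 0, 0.6, 0, 5],
  [0, 0, 0.8, 0, 5],
  [0, 0, 0.8, 0, 5],
])

```text
clock: 13.4
position: [0.5667, -0.1024, 0.2318]
ee_rot: [2.702, -1.592, 0.019]
force: [0.6, -0.1, -0.8]
width: 0.605
```

```bash
python3 s.py
```

```text
13.4 [-0.04  0.41  0.16  1.79 -0.07  0.94 -2.49] [ 0.5667 -0.1024  0.2318] [ 0.6 -0.1 -0.8] [0.09 0.02 0.  ] 55.576840483543556 -151.0171719196691
```

Emit:
carry_out([
  [0, 0, 1, 0, 5],
  [0, 0, 2, 0, 5],
  [0, 0, 3.5, 0, 5],
  [0, 0, 5, 0, 5],
  [0, 0, 6.5, 0, 5],
  [0, 0, 7.5, 0, 5],
  [0, 0, 8, 0, 5],
  [0, 0, 8, 0, 5],
  [0, 0, 8, 0, 5],
  [0, 0, 8, 0, 5],
  [0, 0, 8, 0, 5],
])

```text
clock: 14.5
position: [0.5664, -0.1023, 0.3112]
ee_rot: [2.702, -1.592, 0.017]
force: [0.5, 0.2, -0.4]
width: 0.609
```

```bash
python3 s.py
python3 - <<'E'
from h import *
for n in("top","scene"):
    im,d,K,T=cam(n); np.savez(n+"3.npz",im=im,d=d,K=K,T=T); P=pts(d,K,T); H,S,V=cv2.split(cv2.cvtColor(im,cv2.COLOR_RGB2HSV))
    m=((H<4)|(H>175))&(S>180)&(P[...,2]>.2); print(n,"red held",m.sum(),P[m].mean(0).round(3),P[m][:,2].min() if m.any() else 0)
    m=(H>4)&(H<16)&(S>150)&(V>60)&(abs(P[...,2]-.153)<.006)&(abs(P[...,1]-.035)<.03)&(abs(P[...,0]-.6)<.03); print(" knob",m.sum(),P[m].mean(0).round(4))
    save(im,n+"3")
    o=np.load(n+".npz")["im"]; df=np.abs(o.astype(int)-im).max(-1)
im,d,K,T=cam("wrist"); save(im,"w3")
a=cv2.imread("pics/scene3.png"); b=cv2.imread("pics/w3.png"); cv2.imwrite("pics/both.png",np.hstack([a[130:400,60:420],b[:270,100:500]]))
E
```

```text
14.5 [-0.05  0.33  0.17  1.69 -0.05  1.12 -2.5 ] [ 0.5664 -0.1023  0.3112] [ 0.5  0.2 -0.4] [ 0.25 -0.02 -0.  ] 55.92251483418134 -151.0111184903492
top red held 231 [ 0.551 -0.083  0.286] 0.24500285398425858
 knob 5 [0.5989 0.0285 0.1537]
scene red held 313 [ 0.585 -0.12   0.275] 0.24199103686090917
 knob 39 [0.6002 0.0342 0.152 ]
```

View pics/both.png

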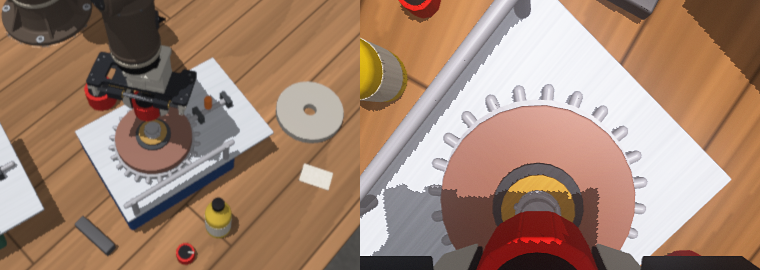

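```bash
python3 -c "
from h import *
print(arm.observe()['dq'].round(3)); print(arm.sign_off())"
```

```text
[-0.    -0.003  0.001 -0.002  0.003 -0.001 -0.   ]
the job is handed in; nothing more can be done
None
```

The job is handed in. The lock bolt is pushed home, the red cap is off, and the gripper is holding it still above the spindle. It took about 15 s of the 64 s allowed.

- **Bolt:** I gripped the orange knob and slid it until it stopped hard at about 21 N. The close view shows the nose between two teeth.
- **Thread:** I tried anticlockwise first; after 17° it had stiffened to 0.6 N m. Clockwise ran free, so the cap has a left-hand thread. I turned it 138° clockwise from its seat, and a gentle test lift met no resistance.
- **Final state:** The cap's underside is at about z 242 mm, roughly 98 mm above its seat. The jaws read 55.9 mm across its 56 mm flats, and the arm is at rest. The spare wheel, dressing stone and oil bottle show no disturbance in the last scene picture; I did not measure them.

**Check that disagreed:** The bolt travelled only about 22 mm, not the 25 mm stated. The knob ended 140–141 mm from the axis in all three cameras, which matches "home". It also started at about 162–163 mm instead of 165, so I take it that the bolt was not fully drawn back at the start. I did not push it a second time to confirm.

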